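# Unbolt the orange filament dry box

## Robot

A 6-joint arm with a two-finger parallel gripper is mounted at the origin on the work surface. World frame = base frame: x ahead of the robot, y to its left, z up, the work surface at z = 0. Lengths are in mm, angles in degrees, forces in N, time in s.
With the tool pointing down it reaches from about 250 to 800 mm from the base axis. Payload 8.5 kg.
Tool frame: the origin (TCP) lies on the centre line of the jaws, within the pads' length; the fingertips stand 8 mm ahead of it and the grasp point (between the pads) lies 11 mm behind it; z points along the fingers, y is the line along which they close (so a half turn about z gives the same grasp; the last joint's range is limited). The gripper opens to 85 mm and grips with 20 to 120 N. Pads are 22 mm wide; open, the fingers measure 114 mm over their backs; the gripper's body (76 mm by 85 mm) begins 54 mm behind the grasp point. The pads swing forward as they close: fully open they stand 13 mm farther back than shut.
Start: joints at [-66.864, 13.648, -0.773, 75.585, 0, 90], TCP at [206.262, -482.738, 239.276] pointing down, gripper open.
Joint ranges: [-152.45, 152.45], [-59.26, 108.67], [-65.41, 83.53], [-104.44, 129.93], [-82.83, 76.93], [-180, 180]. Speed limits (degrees/s): [127.2, 127.2, 159.86, 180, 180, 180].

## Interface

Orientations are given as a 3x3 rotation matrix whose columns are the frame's x, y, z axes.
In Python, from plant import sensors, snapshot, camera_model, order gives the robot as it stands.
- The arm moves only by the shell command python3 -m inch 'ROWS' [FORCE]. ROWS is JSON, a list of rows, each an object of numbers: "tx", "ty", "tz": the shift along the tool's x, y, z normalised to -1 to 1, where 1 is 0.5 m; "rx", "ry", "rz": the turn, a rotation vector about the tool's x, y, z normalised to -1 to 1, where 1 is pi/4 rad; "hand": the closure, from 0 (fully open) to 1 (shut). A call has 1 to 10 rows; each row shifts and turns the commanded pose from where the row before left it, along the tool's axes as they then stand; what a row does not reach is not made up. A row lasts 1/12 s, in which the tool goes at most 41.7 mm and 7.16 degrees, less where a joint would pass 70% of its speed; a pose out of reach is approached as far as the arm can. A call with a number of a shift or a turn outside -1 to 1 is refused whole. A call with a gripper value outside its range is refused whole. The fingers move at their own pace and stop on an object; FORCE is the grip in N (left out, the last holds). Time passes only in rows, so rows that do not move let the fingers close. It gives the time, the measured TCP pose, the force, the opening and the grip force at its end, in the units of the state.
- sensors.sense(): the state, without advancing time (a new reading comes with each control period).
- snapshot(name): name is "side" or "top"; returns the picture (480x640x3 uint8, red, green, blue); there is no depth.
- camera_model(name): a dict with "fx", "fy", "cx", "cy" (pixels), "k1" (the pictures are not rectified: a ray, as slopes to the right and down, at radius r is drawn at 1 + k1 r^2 times it, then the intrinsics apply), "camera_from_world" (4x4, takes a point from world to camera coordinates). Camera axes: x right, y up, looking along -z (the intrinsics and any distortion apply to the point x, -y, -z); pixel columns grow to the right and rows downward; lengths in mm; the calibration is good to about 2 mm. A picture is of the moment at which its call begins. camera_model takes no time and is no camera call.
- order.close_job(): hands the job in; it is judged then, once.
The state is a dict: "t": time; "joint_positions": joint angles; "dq": joint speeds; "effort": joint torques, N m; "eef_pos": TCP position; "orientation": TCP orientation; "force": force on the tool from outside, world axes, zero at the start; "wrist_torque": the same for the moment, N m; "opening": finger opening in mm; "finger_force": force on a finger pad.
Only numpy, scipy, OpenCV 4.12 (cv2) and the standard library are available. Lean on these libraries where they do the work, as an engineer would, in place of code of your own. Each camera call takes 0.05 s, during which the arm holds its last target. There are 200 camera calls.

## Task

Unbolt the dry box that holds the orange filament spool: lift its bolt's handle up out of its notch, slide the bolt back out of the brass keeper as far as it goes, and let the handle drop down into the open notch there, so that the lid is free. Leave the bolt of the box with the white spool shut.

Things in the scene. Friction and masses are not known exactly. Their poses are not given: they have to be found in the camera images.
- orange_grip (a point): Centre of the yellow grip (disc 22 mm across, flat faces to ±y, 16 mm apart) on the bolt handle of the ORANGE-spool box. An 8 mm stem joins it to the bolt's rod, axis 45 mm off. Shut: stem level, grip 120 mm above the table, 10 mm out from the box front, free below. Axes then: x from grip to rod (away from robot), y along the rod to the brass keeper (robot's left), z up; they turn with the handle.
- orange_bolt (a joint): Travel of the orange box's bolt out of its keeper, m: 0 shut, 0.060 fully out (stop). It slides to the grip's -y, drag 1.5 N, stays where left. The rod (12 mm, axis 30 mm above the lid) lies along the lid's front edge. The stem lies in a 16 mm notch of a steel guard plate 22 mm from the axis, top 36 mm above the lid; a 32 mm tooth blocks sliding. From 0.044 on it can drop into the open notch.
- orange_handle (a joint): Angle of the orange box's bolt handle, rad: 0 level, down in a notch; it grows as the handle is lifted about the rod's axis, the grip (45 mm radius) swinging up and back over the rod; stop at 1.22. Above about 0.52 the stem is clear of the guard's tooth and the bolt can slide. Light, no spring: let go, it falls by its own weight until level or resting on the guard.
- white_grip (a point): The same point of the same bolt on the like box with the WHITE spool, to be left shut. Either box may stand left or right. Each is a flat dark case, 240 (x) by 270 (y) by 90 mm high, fixed to the table, turned up to 12 degrees, its front and bolt towards the robot; the spool lies under a clear window in the lid's middle and back. The bolt's brackets and keeper rise up to 44 mm above the lid.

How it is judged:
By the outcome, as a careful person would: the job done as asked, in the order asked, and still so for the second after the job is handed in, with the robot touching nothing.
It also fails if it takes over 38 s, if anything falls off the work surface, if the arm or the gripper's body presses on something with over 40 N, if the wrist force passes 120 N, or if a joint passes its speed limit or range.

## Working session

There is one attempt and no reset: what is moved stays moved. The work goes in short steps, Python scripts to look and compute and a shell command to move; the robot and the scene stay as the last step left them, time stands still between calls to the robot, and variables do not carry over. Pictures are saved under pics/ and viewed, at most 10 in all, crops included, and the job is handed in when it is done.

```bash
mkdir -p pics; ls
python3 - <<'E'
from plant import sensors,snapshot,camera_model
import cv2,numpy as np
for n in("side","top"):
    cv2.imwrite(f"pics/{n}0.png",snapshot(n)[...,::-1]); m=camera_model(n)
    print(n,m); M=np.array(m["camera_from_world"]); print(-M[:3,:3].T@M[:3,3])
s=sensors.sense(); print(s)
E
```

```text
pics
side {'fx': 516.9598700003131, 'fy': 516.9598700003131, 'cx': 322.8553219432824, 'cy': 241.7143271658217, 'k1': -0.09421925145183323, 'camera_from_world': array([[-9.99387690e-01, -3.11667315e-02, -1.59021847e-02,
         5.18972905e+02],
       [ 7.86332110e-03, -6.42923656e-01,  7.65889902e-01,
        -1.36380790e+02],
       [-3.40941756e-02,  7.65295896e-01,  6.42775061e-01,
        -9.54946055e+02],
       [ 0.00000000e+00,  0.00000000e+00,  0.00000000e+00,
         1.00000000e+00]])}
[487.16943999 659.30854988 726.52098137]
top {'fx': 493.0146788206231, 'fy': 493.0146788206231, 'cx': 329.660503970577, 'cy': 239.22663897675565, 'k1': -0.06326090905571984, 'camera_from_world': array([[-2.41267744e-02, -9.99688613e-01,  6.36992023e-03,
         2.86531969e+01],
       [ 9.97352246e-01, -2.36321593e-02,  6.87751245e-02,
        -5.44237642e+02],
       [-6.86031739e-02,  8.01237616e-03,  9.97611852e-01,
        -1.09086563e+03],
       [ 0.00000000e+00,  0.00000000e+00,  0.00000000e+00,
         1.00000000e+00]])}
[ 468.6510995    24.52318976 1125.5079721 ]
{'t': 0.1, 'joint_positions': array([-6.68621901e+01,  1.36764279e+01, -8.11015636e-01,  7.55843536e+01,
       -3.31334702e-04,  8.99985704e+01]), 'dq': array([-0.20481593, -0.10663164,  0.16262377,  0.05480116,  0.06577251,
        0.02787326]), 'effort': array([ 2.23650186e-04, -5.39718890e+01,  3.46999133e+01,  1.33564736e-02,
        1.07385017e-04,  2.14687276e-05]), 'eef_pos': array([ 206.1544392 , -482.44427592,  238.75935526]), 'orientation': array([[ 9.19552584e-01,  3.92966663e-01, -4.97714780e-04],
       [ 3.92966978e-01, -9.19551864e-01,  1.15002871e-03],
       [-5.75161095e-06, -1.25309734e-03, -9.99999215e-01]]), 'force': array([ 0.20480148, -0.28084441, -0.06973466]), 'wrist_torque': array([0.01657719, 0.01698791, 0.00830546]), 'finger_force': 0.0, 'opening': 85.31874024108309}
```

View pics/side0.png

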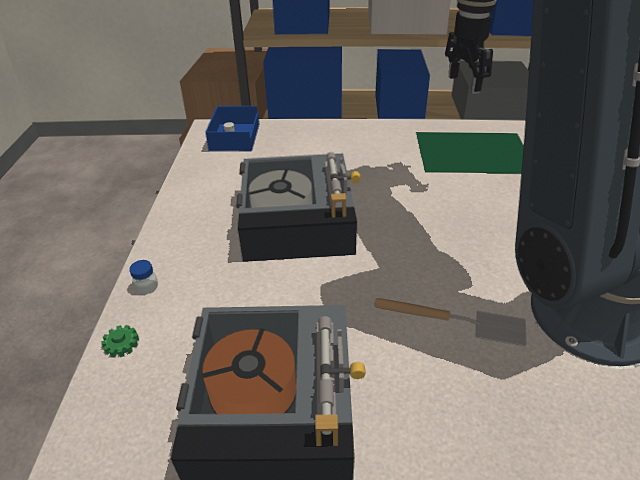

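View pics/top0.png

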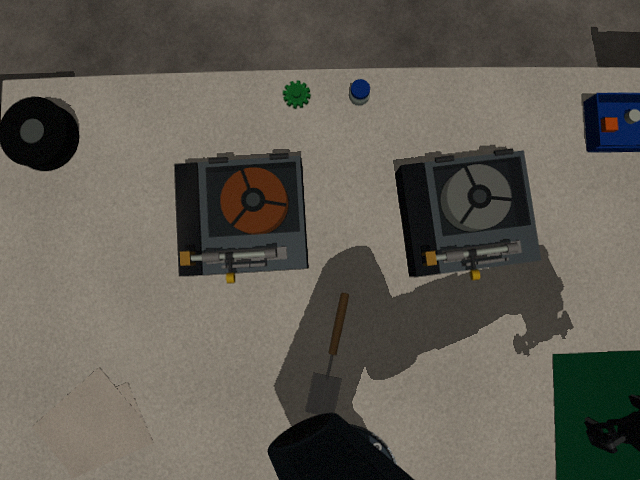

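The orange box stands on the robot's left. Its grip is near (358,370) in the side view and (230,278) in the top view. The white box is on the right. I'll enlarge both views of the orange bolt.

```bash
cat > h.py <<'E'
import numpy as np,cv2
from plant import sensors,snapshot,camera_model
def ray(n,u,v):
    m=camera_model(n);K=np.array([[m["fx"],0,m["cx"]],[0,m["fy"],m["cy"]],[0,0,1]])
    p=cv2.undistortPoints(np.array([[[u,v]]],float),K,np.array([m["k1"],0,0,0,0.]))[0,0]
    M=np.array(m["camera_from_world"]);R=M[:3,:3]
    return -R.T@M[:3,3], R.T@np.array([p[0],-p[1],-1])
def atz(n,u,v,z):
    o,d=ray(n,u,v);return o+d*(z-o[2])/d[2]
def tri(a,b):
    (o,d),(p,e)=ray("side",*a),ray("top",*b)
    s=np.linalg.lstsq(np.c_[d,-e],p-o,rcond=None)[0]
    A,B=o+d*s[0],p+e*s[1];return (A+B)/2,np.linalg.norm(A-B)
E
python3 - <<'E'
import cv2,numpy as np
a=cv2.imread("pics/side0.png")[300:450,270:390];b=cv2.imread("pics/top0.png")[225:300,170:310]
a=cv2.resize(a,(480,600),interpolation=2)
b=cv2.resize(b,None,fx=5,fy=5,interpolation=2)
cv2.imwrite("pics/ca.png",a);cv2.imwrite("pics/cb.png",b)
E
```

```text
(no output)
```

View pics/ca.png

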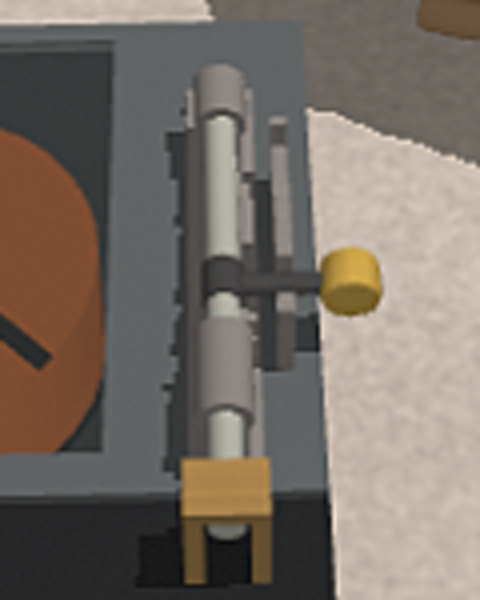

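View pics/cb.png

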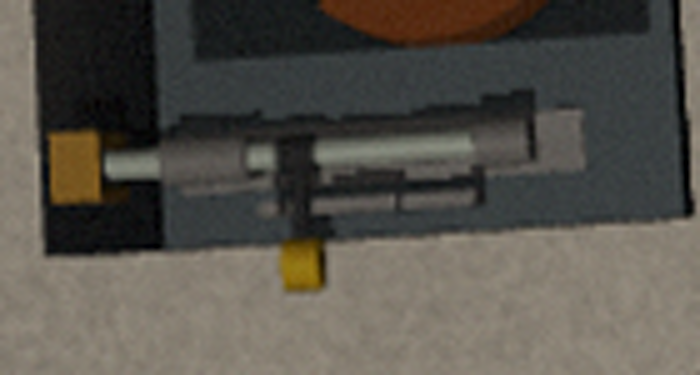

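Run:
```python
from h import *
print(tri((357.75,370.25),(230.6,278)))
T=lambda u,v,z:atz("top",170+u/5,225+v/5,z)
S=lambda u,v,z:atz("side",270+u/4,300+v/4,z)
def ang(a,b):
    d=a-b; print(a.round(1),b.round(1),np.degrees(np.arctan2(-d[0],d[1])))
ang(T(130,166,120),T(460,146,120))  # rod, left minus right
ang(T(165,247,90),T(690,218,90))
ang(S(228,435,120),S(221,110,120))
ang(S(330,495,90),S(305,25,90))
print(T(303,265,120),S(351,281,120))
```

```text
(array([462.35453337, 219.87229751, 121.25147034]), np.float64(2.185713515841055))
[505.4 290.7 120. ] [510.4 155.2 120. ] 2.1388376281729684
[472.1 284.1  90. ] [479.2  63.1  90. ] 1.8425867515908678
[503.1 281.8 120. ] [509.3 140.8 120. ] 2.5350481999301424
[468.6 285.8  90. ] [476.7  68.4  90. ] 2.123682029766831
[463.43997292 220.06826096 120.        ] [461.20850188 218.99799722 120.        ]
```

The grip is at about (462, 219.5, 120). That fits the stated 120 mm height and the 10 mm it should stand out from the front. The box yaw is about 2.1°. Next I turn the tool to match it and fly over.

```bash
python3 -m inch '[{"rz":0.156,"hand":0.45},{"rz":0.156,"hand":0.45},{"rz":0.156,"hand":0.45}]' 20
python3 -m inch '[{"tx":0.045,"ty":-0.065,"hand":0.45},{"tx":0.045,"ty":-0.065,"hand":0.45},{"tx":0.045,"ty":-0.065,"hand":0.45},{"tx":0.045,"ty":-0.065,"hand":0.45},{"tx":0.045,"ty":-0.065,"hand":0.45},{"tx":0.045,"ty":-0.065,"hand":0.45},{"tx":0.045,"ty":-0.065,"hand":0.45},{"tx":0.045,"ty":-0.065,"hand":0.45},{"tx":0.045,"ty":-0.065,"hand":0.45},{"tx":0.045,"ty":-0.065,"hand":0.45}]'
```

```text
schema error: expected keys tx, ty, tz, rx, ry, rz, hand
schema error: expected keys tx, ty, tz, rx, ry, rz, hand
```

```bash
python3 -m inch '[{"tx":0,"ty":0,"tz":0,"rx":0,"ry":0,"rz":0.156,"hand":0.45},{"tx":0,"ty":0,"tz":0,"rx":0,"ry":0,"rz":0.156,"hand":0.45},{"tx":0,"ty":0,"tz":0,"rx":0,"ry":0,"rz":0.156,"hand":0.45}]' 20
python3 -m inch '[{"tx":0.045,"ty":-0.065,"tz":0,"rx":0,"ry":0,"rz":0,"hand":0.45},{"tx":0.045,"ty":-0.065,"tz":0,"rx":0,"ry":0,"rz":0,"hand":0.45},{"tx":0.045,"ty":-0.065,"tz":0,"rx":0,"ry":0,"rz":0,"hand":0.45},{"tx":0.045,"ty":-0.065,"tz":0,"rx":0,"ry":0,"rz":0,"hand":0.45},{"tx":0.045,"ty":-0.065,"tz":0,"rx":0,"ry":0,"rz":0,"hand":0.45},{"tx":0.045,"ty":-0.065,"tz":0,"rx":0,"ry":0,"rz":0,"hand":0.45},{"tx":0.045,"ty":-0.065,"tz":0,"rx":0,"ry":0,"rz":0,"hand":0.45},{"tx":0.045,"ty":-0.065,"tz":0,"rx":0,"ry":0,"rz":0,"hand":0.45},{"tx":0.045,"ty":-0.065,"tz":0,"rx":0,"ry":0,"rz":0,"hand":0.45},{"tx":0.045,"ty":-0.065,"tz":0,"rx":0,"ry":0,"rz":0,"hand":0.45}]'
```

```text
t: 0.35
eef_pos: [206.2, -482.5, 238.9]
orientation: [[1.0, 0.03, -0.0], [0.03, -1.0, 0.001], [-0.0, -0.001, -1.0]]
force: [0.0, -0.9, -0.0]
opening: 51.6
finger_force: 0.0
t: 1.18
eef_pos: [419.8, -147.9, 239.3]
orientation: [[0.999, 0.036, -0.0], [0.036, -0.999, 0.0], [-0.0, -0.0, -1.0]]
force: [1.5, -0.3, -0.2]
opening: 47.3
finger_force: 0.0
```

```bash
python3 -m inch '[{"tx":0.011,"ty":-0.073,"tz":0,"rx":0,"ry":0,"rz":0,"hand":0.45},{"tx":0.011,"ty":-0.073,"tz":0,"rx":0,"ry":0,"rz":0,"hand":0.45},{"tx":0.011,"ty":-0.073,"tz":0,"rx":0,"ry":0,"rz":0,"hand":0.45},{"tx":0.011,"ty":-0.073,"tz":0,"rx":0,"ry":0,"rz":0,"hand":0.45},{"tx":0.011,"ty":-0.073,"tz":0,"rx":0,"ry":0,"rz":0,"hand":0.45},{"tx":0.011,"ty":-0.073,"tz":0,"rx":0,"ry":0,"rz":0,"hand":0.45},{"tx":0.011,"ty":-0.073,"tz":0,"rx":0,"ry":0,"rz":0,"hand":0.45},{"tx":0.011,"ty":-0.073,"tz":0,"rx":0,"ry":0,"rz":0,"hand":0.45},{"tx":0.011,"ty":-0.073,"tz":0,"rx":0,"ry":0,"rz":0,"hand":0.45},{"tx":0.011,"ty":-0.073,"tz":0,"rx":0,"ry":0,"rz":0,"hand":0.45}]'
python3 -m inch '[{"tx":0,"ty":0,"tz":0,"rx":0,"ry":0,"rz":0,"hand":0.45},{"tx":0,"ty":0,"tz":0,"rx":0,"ry":0,"rz":0,"hand":0.45}]'
```

```text
t: 2.02
eef_pos: [462.0, 109.9, 246.4]
orientation: [[0.984, 0.177, -0.018], [0.178, -0.98, 0.087], [-0.002, -0.089, -0.996]]
force: [1.1, 0.2, 0.1]
opening: 47.0
finger_force: 0.0
t: 2.18
eef_pos: [462.0, 109.3, 246.4]
orientation: [[0.984, 0.176, -0.017], [0.177, -0.98, 0.086], [-0.002, -0.088, -0.996]]
force: [0.6, 0.4, -0.2]
opening: 46.9
finger_force: 0.0
```

Run:
```python
from h import *
s=sensors.sense();print(s["joint_positions"].round(1),s["eef_pos"])
print(s["orientation"].round(3))
```

```text
[ 10.1   8.6  -6.4  75.1   5.  179.9] [461.9732202  109.25118959 246.37931167]
[[ 0.984  0.176 -0.017]
 [ 0.177 -0.98   0.086]
 [-0.002 -0.088 -0.996]]
```

```bash
Z='{"tx":0}'; python3 -m inch '[{"tx":0,"ty":0,"tz":0,"rx":0,"ry":0,"rz":-0.158,"hand":0.45},{"tx":0,"ty":0,"tz":0,"rx":0,"ry":0,"rz":-0.158,"hand":0.45},{"tx":0,"ty":0,"tz":0,"rx":0,"ry":0,"rz":-0.158,"hand":0.45},{"tx":0,"ty":0,"tz":0,"rx":0,"ry":0,"rz":-0.158,"hand":0.45},{"tx":0,"ty":0,"tz":0,"rx":0,"ry":0,"rz":-0.158,"hand":0.45},{"tx":0,"ty":0,"tz":0,"rx":0,"ry":0,"rz":-0.158,"hand":0.45},{"tx":0,"ty":0,"tz":0,"rx":0,"ry":0,"rz":-0.158,"hand":0.45},{"tx":0,"ty":0,"tz":0,"rx":0,"ry":0,"rz":-0.158,"hand":0.45},{"tx":0,"ty":0,"tz":0,"rx":0,"ry":0,"rz":-0.158,"hand":0.45},{"tx":0,"ty":0,"tz":0,"rx":0,"ry":0,"rz":-0.158,"hand":0.45}]'
python3 -m inch '[{"tx":0,"ty":0,"tz":0,"rx":0,"ry":0,"rz":-0.158,"hand":0.45},{"tx":0,"ty":0,"tz":0,"rx":0,"ry":0,"rz":-0.158,"hand":0.45},{"tx":0,"ty":0,"tz":0,"rx":0,"ry":0,"rz":-0.158,"hand":0.45},{"tx":0,"ty":0,"tz":0,"rx":0,"ry":0,"rz":-0.158,"hand":0.45},{"tx":0,"ty":0,"tz":0,"rx":0,"ry":0,"rz":-0.158,"hand":0.45},{"tx":0,"ty":0,"tz":0,"rx":0,"ry":0,"rz":-0.158,"hand":0.45},{"tx":0,"ty":0,"tz":0,"rx":0,"ry":0,"rz":-0.158,"hand":0.45},{"tx":0,"ty":0,"tz":0,"rx":0,"ry":0,"rz":-0.158,"hand":0.45},{"tx":0,"ty":0,"tz":0,"rx":0,"ry":0,"rz":-0.158,"hand":0.45},{"tx":0,"ty":0,"tz":0,"rx":0,"ry":0,"rz":-0.158,"hand":0.45}]'
cat >> h.py <<'E'
from scipy.spatial.transform import Rotation as Rn
YAW=np.radians(2.1); XP=np.array([np.cos(YAW),np.sin(YAW),0]); YP=np.array([-np.sin(YAW),np.cos(YAW),0])
def todo(target):
    s=sensors.sense();R=np.array(s["orientation"]);D=np.c_[-XP,YP,[0,0,-1]]
    print("pos",s["eef_pos"].round(1),"rot first",(Rn.from_matrix(R.T@D).as_rotvec()/(np.pi/4)).round(3),
     "then shift(axes D)",(D.T@(np.array(target)-s["eef_pos"])/500).round(4),"F",s["force"].round(1),"open",round(s["opening"],1),"j",s["joint_positions"].round(0))
E
python3 -c "
from h import *
todo((462,219.5,200))"
```

```text
t: 3.02
eef_pos: [461.7, 108.0, 246.5]
orientation: [[0.148, 0.989, -0.017], [0.985, -0.146, 0.086], [0.082, -0.03, -0.996]]
force: [-0.1, 0.4, -0.3]
opening: 47.3
finger_force: 0.0
t: 3.85
eef_pos: [461.7, 108.0, 246.5]
orientation: [[-0.887, 0.461, -0.017], [0.458, 0.885, 0.086], [0.055, 0.069, -0.996]]
force: [0.5, -0.0, -0.1]
opening: 46.9
finger_force: 0.0
pos [461.7 108.  246.5] rot first [ 0.103 -0.045 -0.655] then shift(axes D) [-0.0088  0.2229  0.0931] F [ 0.5 -0.  -0.1] open 46.9 j [10.  9. -6. 75.  5. 37.]
```

```bash
python3 -m inch '[{"tx":0,"ty":0,"tz":0,"rx":0.0206,"ry":-0.009,"rz":-0.131,"hand":0.45},{"tx":0,"ty":0,"tz":0,"rx":0.0206,"ry":-0.009,"rz":-0.131,"hand":0.45},{"tx":0,"ty":0,"tz":0,"rx":0.0206,"ry":-0.009,"rz":-0.131,"hand":0.45},{"tx":0,"ty":0,"tz":0,"rx":0.0206,"ry":-0.009,"rz":-0.131,"hand":0.45},{"tx":0,"ty":0,"tz":0,"rx":0.0206,"ry":-0.009,"rz":-0.131,"hand":0.45}]'
python3 -m inch '[{"tx":-0.002,"ty":0.045,"tz":0.018,"rx":0,"ry":0,"rz":0,"hand":0.45},{"tx":-0.002,"ty":0.045,"tz":0.018,"rx":0,"ry":0,"rz":0,"hand":0.45},{"tx":-0.002,"ty":0.045,"tz":0.018,"rx":0,"ry":0,"rz":0,"hand":0.45},{"tx":-0.002,"ty":0.045,"tz":0.018,"rx":0,"ry":0,"rz":0,"hand":0.45},{"tx":-0.002,"ty":0.045,"tz":0.018,"rx":0,"ry":0,"rz":0,"hand":0.45},{"tx":0,"ty":0,"tz":0,"rx":0,"ry":0,"rz":0,"hand":0.45},{"tx":0,"ty":0,"tz":0,"rx":0,"ry":0,"rz":0,"hand":0.45}]'
python3 -c "
from h import *
todo((462,219.5,109))
cv2.imwrite('pics/side1.png',cv2.resize(snapshot('side')[250:400,270:470,::-1],(800,600),interpolation=2))"
```

```text
t: 4.27
eef_pos: [461.8, 108.0, 246.5]
orientation: [[-0.999, -0.036, -0.001], [-0.036, 0.999, -0.001], [0.001, -0.001, -1.0]]
force: [-0.1, -0.4, 0.9]
opening: 47.0
finger_force: 0.0
t: 4.85
eef_pos: [462.9, 221.4, 201.1]
orientation: [[-0.999, -0.033, -0.002], [-0.033, 0.999, -0.0], [0.002, -0.0, -1.0]]
force: [-0.5, -1.2, 0.2]
opening: 46.9
finger_force: 0.0
pos [462.9 221.4 201.1] rot first [-0.    -0.002 -0.005] then shift(axes D) [ 0.0019 -0.0037  0.1842] F [-0.5 -1.2  0.2] open 46.9 j [26. 13. -7. 70.  0. 24.]
```

View pics/side1.png

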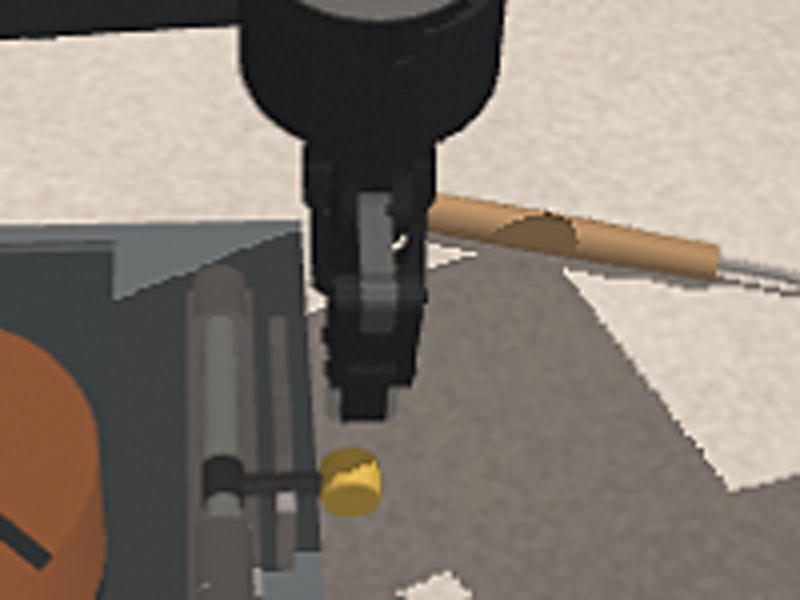

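The jaws stand straight above the grip, which is at crop pixel (350,482). I descend and close gently.

```bash
python3 -m inch '[{"tx":0.002,"ty":-0.004,"tz":0.035,"rx":0,"ry":0,"rz":0,"hand":0.45},{"tx":0,"ty":0,"tz":0.035,"rx":0,"ry":0,"rz":0,"hand":0.45},{"tx":0,"ty":0,"tz":0.035,"rx":0,"ry":0,"rz":0,"hand":0.45},{"tx":0,"ty":0,"tz":0.035,"rx":0,"ry":0,"rz":0,"hand":0.45},{"tx":0,"ty":0,"tz":0.026,"rx":0,"ry":0,"rz":0,"hand":0.45},{"tx":0,"ty":0,"tz":0.018,"rx":0,"ry":0,"rz":0,"hand":0.45},{"tx":0,"ty":0,"tz":0,"rx":0,"ry":0,"rz":0,"hand":0.45}]'
python3 -m inch '[{"tx":0,"ty":0,"tz":0,"rx":0,"ry":0,"rz":0,"hand":0.6},{"tx":0,"ty":0,"tz":0,"rx":0,"ry":0,"rz":0,"hand":0.7},{"tx":0,"ty":0,"tz":0,"rx":0,"ry":0,"rz":0,"hand":1},{"tx":0,"ty":0,"tz":0,"rx":0,"ry":0,"rz":0,"hand":1},{"tx":0,"ty":0,"tz":0,"rx":0,"ry":0,"rz":0,"hand":1},{"tx":0,"ty":0,"tz":0,"rx":0,"ry":0,"rz":0,"hand":1}]' 20
python3 -c "
from h import *
todo((462,219.5,109))
cv2.imwrite('pics/side2.png',cv2.resize(snapshot('side')[290:410,290:450,::-1],(800,600),interpolation=2))"
```

```text
t: 5.48
eef_pos: [461.8, 218.2, 108.7]
orientation: [[-1.0, -0.031, -0.002], [-0.031, 1.0, -0.0], [0.002, -0.0, -1.0]]
force: [0.4, -0.3, -0.8]
opening: 47.0
finger_force: 0.0
t: 5.98
eef_pos: [463.2, 219.8, 110.7]
orientation: [[-0.999, -0.032, 0.001], [-0.032, 0.999, 0.001], [-0.001, 0.001, -1.0]]
force: [1.5, -2.4, 6.5]
opening: 15.6
finger_force: 27.2
pos [463.2 219.8 110.7] rot first [ 0.002  0.002 -0.006] then shift(axes D) [ 0.0024 -0.0005  0.0034] F [ 1.5 -2.4  6.5] open 15.6 j [ 25.  17. -16.  57.   0.  24.]
```

View pics/side2.png

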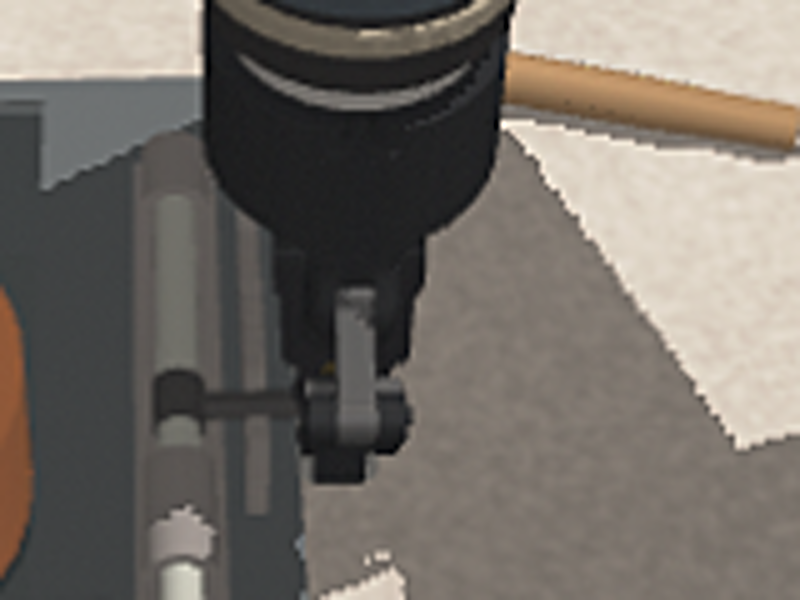

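The grip is held at 15.6 mm opening with the stem free. I lift it along the 45 mm arc to about 0.85 rad.

```bash
python3 -m inch '[{"tx":-0.0013,"ty":0,"tz":-0.0152,"rx":0,"ry":0,"rz":0,"hand":1},{"tx":0,"ty":0,"tz":0,"rx":0,"ry":0,"rz":0,"hand":1},{"tx":-0.0039,"ty":0,"tz":-0.0148,"rx":0,"ry":0,"rz":0,"hand":1},{"tx":0,"ty":0,"tz":0,"rx":0,"ry":0,"rz":0,"hand":1}]'
python3 -m inch '[{"tx":-0.0063,"ty":0,"tz":-0.014,"rx":0,"ry":0,"rz":0,"hand":1},{"tx":0,"ty":0,"tz":0,"rx":0,"ry":0,"rz":0,"hand":1},{"tx":-0.0085,"ty":0,"tz":-0.0126,"rx":0,"ry":0,"rz":0,"hand":1},{"tx":0,"ty":0,"tz":0,"rx":0,"ry":0,"rz":0,"hand":1},{"tx":-0.0106,"ty":0,"tz":-0.011,"rx":0,"ry":0,"rz":0,"hand":1},{"tx":0,"ty":0,"tz":0,"rx":0,"ry":0,"rz":0,"hand":1},{"tx":0,"ty":0,"tz":0,"rx":0,"ry":0,"rz":0,"hand":1}]'
```

```text
t: 6.37
eef_pos: [465.1, 219.8, 125.6]
orientation: [[-0.999, -0.032, -0.001], [-0.032, 0.999, 0.001], [0.001, 0.001, -1.0]]
force: [-0.4, 0.5, -2.4]
opening: 15.1
finger_force: 24.8
t: 6.95
eef_pos: [478.2, 220.1, 144.3]
orientation: [[-0.999, -0.032, 0.0], [-0.032, 0.999, 0.001], [-0.0, 0.001, -1.0]]
force: [-4.1, -0.9, 3.4]
opening: 15.4
finger_force: 24.0
```

```bash
python3 -m inch '[{"tx":0,"ty":-0.014,"tz":0,"rx":0,"ry":0,"rz":0,"hand":1},{"tx":0,"ty":-0.014,"tz":0,"rx":0,"ry":0,"rz":0,"hand":1},{"tx":0,"ty":-0.014,"tz":0,"rx":0,"ry":0,"rz":0,"hand":1},{"tx":0,"ty":-0.014,"tz":0,"rx":0,"ry":0,"rz":0,"hand":1}]'
python3 -m inch '[{"tx":0,"ty":-0.014,"tz":0,"rx":0,"ry":0,"rz":0,"hand":1},{"tx":0,"ty":-0.014,"tz":0,"rx":0,"ry":0,"rz":0,"hand":1},{"tx":0,"ty":-0.014,"tz":0,"rx":0,"ry":0,"rz":0,"hand":1},{"tx":0,"ty":-0.01,"tz":0,"rx":0,"ry":0,"rz":0,"hand":1},{"tx":0,"ty":0,"tz":0,"rx":0,"ry":0,"rz":0,"hand":1},{"tx":0,"ty":0,"tz":0,"rx":0,"ry":0,"rz":0,"hand":1}]'
```

```text
t: 7.28
eef_pos: [479.3, 191.9, 144.2]
orientation: [[-0.999, -0.032, 0.001], [-0.032, 0.999, 0.002], [-0.001, 0.002, -1.0]]
force: [-3.6, 1.8, 3.9]
opening: 15.4
finger_force: 24.1
t: 7.78
eef_pos: [480.3, 165.1, 144.1]
orientation: [[-1.0, -0.031, 0.001], [-0.031, 1.0, 0.0], [-0.001, 0.0, -1.0]]
force: [-2.9, -0.7, 6.2]
opening: 15.6
finger_force: 24.3
```

```bash
python3 -m inch '[{"tx":0,"ty":-0.006,"tz":0,"rx":0,"ry":0,"rz":0,"hand":1},{"tx":0,"ty":0,"tz":0,"rx":0,"ry":0,"rz":0,"hand":1}]'
python3 -m inch '[{"tx":0,"ty":-0.003,"tz":0,"rx":0,"ry":0,"rz":0,"hand":1},{"tx":0,"ty":0,"tz":0,"rx":0,"ry":0,"rz":0,"hand":1}]'
python3 -m inch '[{"tx":0,"ty":-0.002,"tz":0,"rx":0,"ry":0,"rz":0,"hand":1},{"tx":0,"ty":0,"tz":0,"rx":0,"ry":0,"rz":0,"hand":1}]'
```

```text
t: 7.95
eef_pos: [480.3, 162.5, 144.1]
orientation: [[-1.0, -0.031, 0.001], [-0.031, 1.0, 0.001], [-0.001, 0.001, -1.0]]
force: [-2.1, -0.7, 6.6]
opening: 15.2
finger_force: 24.3
t: 8.12
eef_pos: [480.4, 161.3, 144.1]
orientation: [[-1.0, -0.031, 0.001], [-0.031, 1.0, 0.001], [-0.001, 0.001, -1.0]]
force: [-1.9, 0.3, 5.8]
opening: 15.7
finger_force: 24.3
t: 8.28
eef_pos: [480.4, 160.4, 144.1]
orientation: [[-1.0, -0.032, 0.001], [-0.032, 1.0, 0.001], [-0.001, 0.001, -1.0]]
force: [-1.4, 0.7, 6.3]
opening: 15.2
finger_force: 24.3
```

```bash
python3 -m inch '[{"tx":0,"ty":-0.002,"tz":0,"rx":0,"ry":0,"rz":0,"hand":1},{"tx":0,"ty":0,"tz":0,"rx":0,"ry":0,"rz":0,"hand":1}]'
python3 -m inch '[{"tx":0,"ty":-0.002,"tz":0,"rx":0,"ry":0,"rz":0,"hand":1},{"tx":0,"ty":0,"tz":0,"rx":0,"ry":0,"rz":0,"hand":1}]'
```

```text
t: 8.45
eef_pos: [480.5, 160.1, 144.1]
orientation: [[-0.999, -0.032, 0.001], [-0.032, 0.999, 0.003], [-0.001, 0.003, -1.0]]
force: [-2.1, 4.4, 4.1]
opening: 15.6
finger_force: 24.3
t: 8.62
eef_pos: [480.5, 159.8, 144.1]
orientation: [[-0.999, -0.033, 0.001], [-0.033, 0.999, 0.004], [-0.001, 0.004, -1.0]]
force: [-2.3, 8.3, 4.2]
opening: 15.8
finger_force: 24.5
```

The stop is felt at about 60 mm, where the force rises. I ease off 1 mm and lower the handle along the arc.

```bash
python3 -m inch '[{"tx":0,"ty":0.002,"tz":0,"rx":0,"ry":0,"rz":0,"hand":1},{"tx":0.0106,"ty":0,"tz":0.011,"rx":0,"ry":0,"rz":0,"hand":1},{"tx":0,"ty":0,"tz":0,"rx":0,"ry":0,"rz":0,"hand":1},{"tx":0.0085,"ty":0,"tz":0.0126,"rx":0,"ry":0,"rz":0,"hand":1},{"tx":0,"ty":0,"tz":0,"rx":0,"ry":0,"rz":0,"hand":1},{"tx":0.0063,"ty":0,"tz":0.014,"rx":0,"ry":0,"rz":0,"hand":1},{"tx":0,"ty":0,"tz":0,"rx":0,"ry":0,"rz":0,"hand":1}]'
python3 -m inch '[{"tx":0.0039,"ty":0,"tz":0.0148,"rx":0,"ry":0,"rz":0,"hand":1},{"tx":0,"ty":0,"tz":0,"rx":0,"ry":0,"rz":0,"hand":1},{"tx":0.001,"ty":0,"tz":0.009,"rx":0,"ry":0,"rz":0,"hand":1},{"tx":0,"ty":0,"tz":0,"rx":0,"ry":0,"rz":0,"hand":1}]'
```

```text
t: 9.2
eef_pos: [468.1, 159.5, 124.7]
orientation: [[-0.999, -0.032, 0.002], [-0.032, 0.999, 0.002], [-0.002, 0.002, -1.0]]
force: [2.6, 4.2, 2.8]
opening: 15.7
finger_force: 25.7
t: 9.53
eef_pos: [465.4, 159.5, 112.9]
orientation: [[-0.999, -0.032, 0.001], [-0.032, 0.999, 0.002], [-0.001, 0.002, -1.0]]
force: [2.2, 5.2, 3.1]
opening: 15.5
finger_force: 26.5
```

```bash
python3 -m inch '[{"tx":0,"ty":0,"tz":0,"rx":0,"ry":0,"rz":0,"hand":0.5},{"tx":0,"ty":0,"tz":0,"rx":0,"ry":0,"rz":0,"hand":0.45},{"tx":0,"ty":0,"tz":0,"rx":0,"ry":0,"rz":0,"hand":0.45},{"tx":0,"ty":0,"tz":0,"rx":0,"ry":0,"rz":0,"hand":0.45},{"tx":0,"ty":0,"tz":0,"rx":0,"ry":0,"rz":0,"hand":0.45}]'
python3 -m inch '[{"tx":0.004,"ty":0,"tz":-0.02,"rx":0,"ry":0,"rz":0,"hand":0.45},{"tx":0.004,"ty":0,"tz":-0.03,"rx":0,"ry":0,"rz":0,"hand":0.45},{"tx":0.004,"ty":0,"tz":-0.05,"rx":0,"ry":0,"rz":0,"hand":0.45},{"tx":0.004,"ty":0,"tz":-0.05,"rx":0,"ry":0,"rz":0,"hand":0.45},{"tx":0.02,"ty":0,"tz":-0.06,"rx":0,"ry":0,"rz":0,"hand":0.45},{"tx":0.05,"ty":-0.03,"tz":0,"rx":0,"ry":0,"rz":0,"hand":0.45},{"tx":0.05,"ty":-0.03,"tz":0,"rx":0,"ry":0,"rz":0,"hand":0.45},{"tx":0,"ty":0,"tz":0,"rx":0,"ry":0,"rz":0,"hand":0.45}]'
python3 -c "
from h import *
todo((462,219.5,109))
cv2.imwrite('pics/side3.png',cv2.resize(snapshot('side')[290:440,250:450,::-1],(800,600),interpolation=2))
cv2.imwrite('pics/top3.png',cv2.resize(snapshot('top')[210:330,160:320,::-1],(800,600),interpolation=2))"
```

```text
t: 9.95
eef_pos: [464.4, 158.9, 112.7]
orientation: [[-0.999, -0.032, -0.001], [-0.032, 0.999, 0.001], [0.001, 0.001, -1.0]]
force: [-0.8, 0.6, 0.6]
opening: 47.1
finger_force: 0.0
t: 10.62
eef_pos: [393.6, 125.0, 219.0]
orientation: [[-0.999, -0.032, -0.002], [-0.032, 0.999, 0.0], [0.002, 0.0, -1.0]]
force: [-0.2, 1.2, 0.5]
opening: 47.0
finger_force: 0.0
pos [393.6 125.  219. ] rot first [ 0.    -0.002 -0.006] then shift(axes D) [-0.1437  0.1839  0.22  ] F [-0.2  1.2  0.5] open 47.0 j [ 18.   3. -16.  70.   0.  16.]
```

View pics/side3.png

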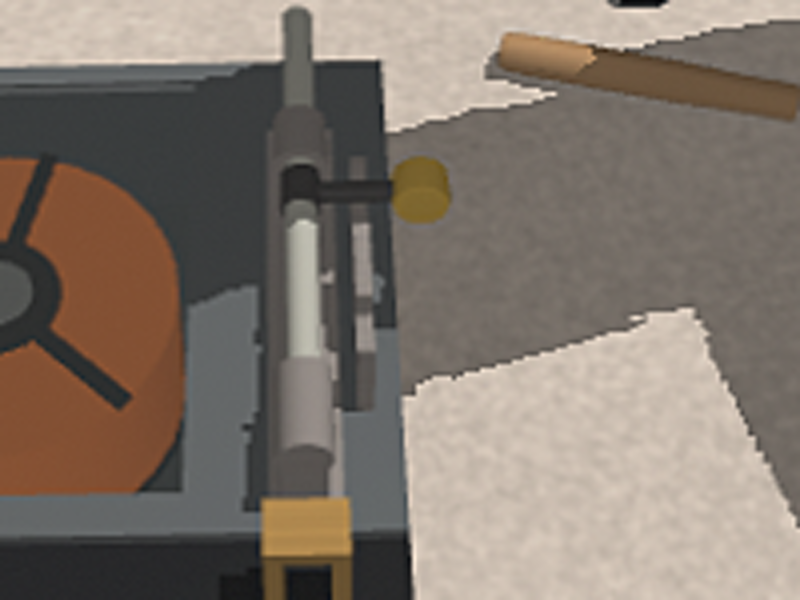

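The keeper at (307,530) is empty. The rod sticks out at the far end, and the grip at (421,189) sits low with its stem in the open notch. I check the position, then hand in.

```bash
python3 -c "
from h import *
p=atz('side',355.25,337.25,120);q=atz('side',357.75,370.25,120);print(p,q,(p-q)@YP)
if -64<(p-q)@YP<-57:
    from plant import order; print(order.close_job())"
```

```text
[463.84732733 159.15758031 120.        ] [461.20850188 218.99799722 120.        ] -59.896924069570076
the job is handed in; nothing more can be done
None
```

The orange-spool box is unbolted: its bolt is drawn back about 60 mm to the stop, its handle is down in the open notch, the white-spool box was not touched, and the job is handed in at about 11 s.

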